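# Put the desk back in order after the wipe-down

### The arm

A 6-joint arm with a two-finger parallel gripper is mounted at the origin on the work surface. World frame = base frame: x ahead of the robot, y to its left, z up, the work surface at z = 0. Lengths are in mm, angles in rad, forces in N, time in s.
With the tool pointing down it reaches from about 400 to 925 mm from the base axis. Payload 12.5 kg.
Tool frame: the origin (TCP) lies at the very end of the fingers, on their centre line; the grasp point (between the pads) lies 19 mm behind it; z points along the fingers, y is the line along which they close (so a half turn about z gives the same grasp; the last joint's range is limited). The gripper opens to 95 mm and grips with 3 to 60 N. Pads are 20 mm wide; open, the fingers measure 119 mm over their backs; the gripper's body (75 mm by 180 mm) begins 59 mm behind the grasp point.
Start: joints at [1.163, 0.491, 1.559, -0, 1.092, -0.106], TCP at [185.758, 596.775, 214.661] pointing down, gripper open.
Joint ranges: [-3.1, 3.1], [-0.84, 2.19], [0.05, 2.79], [-1.13, 4.28], [0.06, 2.93], [-2.69, 2.69]. Speed limits (rad/s): [2.22, 2.22, 2.79, 3.14, 3.14, 3.14].

### API

Orientations are given as [roll, pitch, yaw] about the fixed x, y, z axes, in that order (R = Rz(yaw) Ry(pitch) Rx(roll)).
In Python, from cell import state, imaging, env, spot_in, mark_of gives the robot as it stands. The module is installed in compiled form; this text tells all that it offers.
- The arm moves only by the tool step_arm, never from a script. Its argument "increments" is a list of rows, each an object with "slide": the shift along the tool's x, y, z in m, a list of three; "roll": the turn about the tool's z in rad. A call has 1 to 5 rows; each row is the pose to reach, as a shift and turn from the pose commanded when the call began, along the tool's axes at that moment; what a row does not reach only later rows make up. A row lasts 1/8 s, in which the tool goes at most 62.5 mm and 10.7 degrees, less where a joint would pass 70% of its speed; a pose out of reach is approached as far as the arm can. A call with a gripper value outside its range is refused whole. "fingers" is the opening, from 0 (shut) to 1 (fully open), set as the call begins (left out, the last holds). The fingers move at their own pace and stop on an object; the grip force is fixed at half the most. Time passes only in rows, so rows that repeat a pose let the fingers close. It gives the time, the measured TCP pose, the force, the opening and the grip force at its end, in the units of the state.
- state(): the state, without advancing time (a new reading comes with each control period).
- imaging.read_camera(name): name is "scene" or "top" or "wrist"; returns a dict with "color" (480x640x3 uint8, red, green, blue), "z_map" (480x640 float32, mm along the optical axis (not along the pixel's ray), 0 where there is no reading), "intrinsics" (3x3 intrinsics, pixels), "camera_from_world" (4x4, takes a point from world to camera coordinates). Camera axes: x right, y up, looking along -z (the intrinsics and any distortion apply to the point x, -y, -z); pixel columns grow to the right and rows downward; lengths in mm; the calibration is good to about 2 mm. A picture is of the moment at which its call begins.
- env.job_done(): hands the job in; it is judged then, once.
Trained networks look in the newest picture that a camera, given by its name, has taken for a name from the list of things; names that differ only in an ending like _2 or _b are one class to them, and where a whole thing is asked for, a point or a joint stands for the part that bears it (a point fixed in the world has none). Each returns a list of dicts, best first, with "confidence" (0 to 1); they miss things now and then, are a little off and sometimes report something else, mostly with a low value. They report only what shows in the picture. A call takes as long as a camera call. They do not tell look-alikes from the thing itself.
- spot_in(camera, target): "bbox" ([left, top, right, bottom] in pixels, round what is visible of it).
- mark_of(camera, target): "uv" ([column, row] in pixels: a listed point, or the origin of a listed thing).
The state is a dict: "t": time; "joints": joint angles; "qvel": joint speeds; "tau": joint torques, N m; "eef_pos": TCP position; "tcp_rot": TCP orientation; "ft_force": force on the tool from outside, world axes, zero at the start; "moment": the same for the moment, N m; "opening": opening from 0.0 (shut) to 1.0 (fully open); "grip_force": force on a finger pad.
Only numpy, scipy, OpenCV 4.12 (cv2) and the standard library are available. Lean on these libraries where they do the work, as an engineer would, in place of code of your own. Each camera call takes 0.05 s, during which the arm holds its last target. There are 200 camera calls.

### The job

The desk has just been wiped down and four things still lie in front of you where they were pushed aside: put them back where they belong. The telephone handset goes face down, fully home on its cradle; the staples carton lies flat and lengthways in the middle of the desk tray, with the small clip box squarely on top of it, centred; and the stapler stands midway between the pen pot and the tape dispenser, in line with them and parallel to the dispenser. Leave the pen pot, dispenser, mug and glue stick where they stand.

Things in the scene. Friction and masses are not known exactly. Their poses are not given: they have to be found in the camera images.
- handset_center (a point): Cordless telephone handset, grey, loose, lying face down: 160 long (its x) x 46 wide (its y) x 42 high. A bar 40 wide (20 to 42 mm above its underside) joins two end blocks, 44 long x 46 wide, reaching down to the underside; both ends alike. Grasp across the middle of the bar. 0.10 to 0.20 kg. Point: its centre, half-way up, 21 mm above its underside.
- stapler_center (a point): Desk stapler, black arm over a steel magazine, loose, standing on its base: 135 long (its x, open jaw at +x) x 38 wide (its y), about 56 high at the jaw, 43 at the hinge. The arm is 30 wide and slopes up to the jaw; at the middle it lies 34 to 50 mm above the table: grasp across it there. 0.17 to 0.34 kg. Point: middle of its length and width, 28 mm above its underside.
- carton_center (a point): Staples carton, plain brown cardboard with a pale label on top, loose, lying flat: 92 long (its x) x 56 wide (its y) x 30 high. 0.11 to 0.22 kg. Point: its centre, 15 mm above its underside.
- clipbox_center (a point): Paper-clip box, white plastic with a black lid bearing a moulded paper clip, loose, lying flat, clearly smaller than the carton: 58 long (its x) x 42 wide (its y) x 26 high. 0.05 to 0.10 kg. Point: its centre, 13 mm above its underside.
- cradle (a point): Cradle on the left (+y) side of the black desk telephone, fixed (180 long in x, 160 wide; deck with keys on the -y side, 30 high). Point: centre of the cradle floor, 22 mm above the table; telephone centre 45 mm to -y. The handset lies along x, end blocks down in two wells each side of a 60 long, 10 high bridge, between end walls 172 apart; 6 mm play. Home, its centre is 21 mm above this point.
- tray_in (a point): Shallow open aluminium desk tray, fixed: outside 190 long (x) x 140 wide (y) x 14 high, walls 4. Point: the centre of its inner floor, about 4 mm above the table; axes along its sides. The carton's long side goes along the tray's long side (x).
- penpot: Round dark metal pen pot with pens, loose, standing; 76 across, 92 high, pens to 122 mm. Origin: centre of its underside. It stands 280 to 290 mm from the dispenser, to its left or right.
- dispenser: Black weighted tape dispenser with a roll of clear tape, loose, standing: 120 long (its x; cutter towards the robot, -x) x 54 wide (its y) x 70 high. Origin: centre of its underside. Its y axis points along the line through the pen pot.
- mug_center (a point): White mug, loose, a bystander beyond the row: 78 across, 92 high, handle at one side. Point: its axis, 46 mm up.
- glue_center (a point): Glue stick standing upright, white with a black cap, loose, a bystander: 29 across, 90 high. Point: its centre, 45 mm up.
Mind the look-alikes: they are no part of the job. Leave any green look-alike of the part that bears handset_center alone.

How it is judged (in metres and radians):
At the end, for the whole second after the job is handed in: Handset home on cradle (9 mm, 4 mm in height, 0.14 rad); stapler upright, under 158 mm from pot and dispenser, 18 mm off level along dispenser, 0.2 rad; carton flat in tray, 15 mm off centre, 0.2 rad; clip box on carton, 12 mm along, 10 mm across, 0.2 rad; either way round; all at rest (x of handset_center in the frame of cradle between -0.009 and 0.009 m and y of handset_center in the frame of cradle between -0.009 and 0.009 m and z of handset_center in the frame of cradle between 0.017 and 0.025 m and angle between the x axis of handset_center and the x axis of cradle, either way round below 0.14 rad and horizontal distance between stapler_center and penpot below 0.158 m and horizontal distance between stapler_center and dispenser below 0.158 m and x of stapler_center in the frame of dispenser between -0.018 and 0.018 m and angle between the x axis of stapler_center and the x axis of dispenser, either way round below 0.2 rad and angle between each of stapler_center, carton_center's own z axis and vertical below 0.1 rad and height (world z) of stapler_center between 0.022 and 0.034 m and x of carton_center in the frame of tray_in between -0.015 and 0.015 m and y of carton_center in the frame of tray_in between -0.015 and 0.015 m and z of carton_center in the frame of tray_in between 0.011 and 0.019 m and angle between the x axis of carton_center and the x axis of tray_in, either way round below 0.2 rad and x of clipbox_center in the frame of carton_center between -0.012 and 0.012 m and y of clipbox_center in the frame of carton_center between -0.01 and 0.01 m and z of clipbox_center in the frame of carton_center between 0.024 and 0.032 m and angle between the x axis of clipbox_center and the x axis of carton_center, either way round below 0.2 rad and linear speed of each of handset, stapler, carton, clipbox below 0.02 m/s); the robot touches nothing.
It fails at once if the pen pot is shifted by more than 12 mm or tipped (distance of penpot from where it was at the start of the episode above 0.012 m or angle between penpot's own z axis and vertical above 0.3 rad).
It fails at once if the tape dispenser is shifted by more than 12 mm (distance of dispenser from where it was at the start of the episode above 0.012 m).
It fails at once if the mug is shifted by more than 15 mm (distance of mug_center from where it was at the start of the episode above 0.015 m).
It fails at once if the glue stick is shifted by more than 15 mm or knocked over (distance of glue_center from where it was at the start of the episode above 0.015 m).
It also fails if it takes over 112 s, if anything falls off the work surface, if the arm or the gripper's body presses on something with over 40 N, if the wrist force passes 120 N, or if a joint passes its speed limit or range.

## Working session

There is one attempt and no reset: what is moved stays moved. The work goes in short steps, Python scripts to look and compute and a tool call to move; the robot and the scene stay as the last step left them, time stands still between calls to the robot, and variables do not carry over. Pictures are saved under pics/ and viewed, at most 14 in all, crops included, and the job is handed in when it is done.

Besides the shell and the picture viewer there is one more tool, called by a JSON object that holds its "op" and its "data". step_arm: Moves the arm, as the interface text tells. Its arguments: {"type":"object","properties":{"increments":{"type":"array"},"fingers":{"type":"number"}},"required":["increments"]}

```bash
mkdir -p pics
cat > h.py <<'E'
import numpy as np, cv2
from cell import state, imaging, env, spot_in, mark_of
def cam(n,save=None):
    c=imaging.read_camera(n)
    if save: cv2.imwrite('pics/'+save,c['color'][:,:,::-1])
    return c
def world(c,u,v,z=None,depth=None):
    K=c['intrinsics'];T=np.linalg.inv(c['camera_from_world'])
    d=np.linalg.inv(K)@np.array([u,v,1.]);d=np.array([d[0],-d[1],-d[2]])
    o=T[:3,3];w=T[:3,:3]@d
    if depth is not None: return o+w*depth
    return o+w*(z-o[2])/w[2]
def cloud(c):
    K=c['intrinsics'];T=np.linalg.inv(c['camera_from_world'])
    v,u=np.mgrid[:480,:640];D=c['z_map']
    p=np.stack([(u-K[0,2])/K[0,0]*D,-(v-K[1,2])/K[1,1]*D,-D],-1)
    return p@T[:3,:3].T+T[:3,3]
E
cat > a.py <<'E'
from h import *
print(state())
H=dict(handset_center=21,stapler_center=28,carton_center=15,clipbox_center=13,cradle=22,tray_in=4,penpot=0,dispenser=0,mug_center=46,glue_center=45)
for n in ['top','scene']:
    c=cam(n,n+'0.png')
    print(n,np.linalg.inv(c['camera_from_world'])[:3].round(2).tolist(),c['intrinsics'].tolist())
    for k,z in H.items():
        for m in mark_of(n,k)[:3]:
            print(k,round(m['confidence'],2),np.round(m['uv']),world(c,*m['uv'],z=z).round(0))
E
python3 a.py
```

```text
{'t': 0.0, 'joints': array([ 1.16340841e+00,  4.91580915e-01,  1.55946316e+00, -9.12477713e-06,
        1.09169159e+00, -1.05584481e-01]), 'qvel': array([-0.00095657, -0.00262801,  0.00085134,  0.00112522, -0.00048613,
       -0.00095297]), 'tau': array([-8.67459203e-04, -6.12642574e+01, -2.58163422e+01,  6.92578219e-02,
        4.83128708e-02, -1.48423205e-04]), 'eef_pos': array([185.64879797, 596.5308251 , 214.04375987]), 'tcp_rot': array([-3.14045516e+00, -1.12411927e-04,  2.83979337e+00]), 'ft_force': array([-0.36032626,  0.25288469,  0.81909462]), 'moment': array([-0.00507779, -0.07869859,  0.02889682]), 'grip_force': 0.0, 'opening': 1.0008871013257432}
top [[-0.02, 0.98, -0.18, 281.26], [-1.0, -0.02, 0.01, 43.8], [0.01, 0.18, 0.98, 1225.54]] [[505.3289347240919, 0.0, 322.5486713945906], [0.0, 505.3289347240919, 246.0574291735261], [0.0, 0.0, 1.0]]
handset_center 0.79 [186. 385.] [183. 349.  21.]
handset_center 0.57 [275. 250.] [494. 143.  21.]
handset_center 0.38 [274. 182.] [667. 145.  21.]
stapler_center 0.93 [216. 308.] [359. 283.  28.]
carton_center 0.83 [456. 310.] [ 342. 
[... 416 characters left out ...]
.7, 967.9], [0.02, 0.8, 0.6, 880.46]] [[500.7497722964423, 0.0, 310.40173922904694], [0.0, 500.7497722964423, 231.2366591407883], [0.0, 0.0, 1.0]]
handset_center 0.9 [480. 285.] [170. 354.  21.]
handset_center 0.69 [333. 275.] [481. 148.  21.]
stapler_center 0.77 [404. 292.] [362. 290.  28.]
carton_center 0.66 [301. 187.] [ 350. -284.   15.]
clipbox_center 0.52 [285. 224.] [ 489. -120.   13.]
cradle 0.72 [238. 198.] [ 564. -302.   22.]
cradle 0.3 [265. 302.] [679. 159.  22.]
tray_in 0.76 [363. 347.] [534. 372.   4.]
penpot 0.93 [229. 239.] [ 657. -144.    0.]
dispenser 0.55 [268. 301.] [662. 138.   0.]
mug_center 0.69 [188. 264.] [806. -34.  46.]
glue_center 0.87 [289. 305.] [642. 215.  45.]
```

View pics/top0.png

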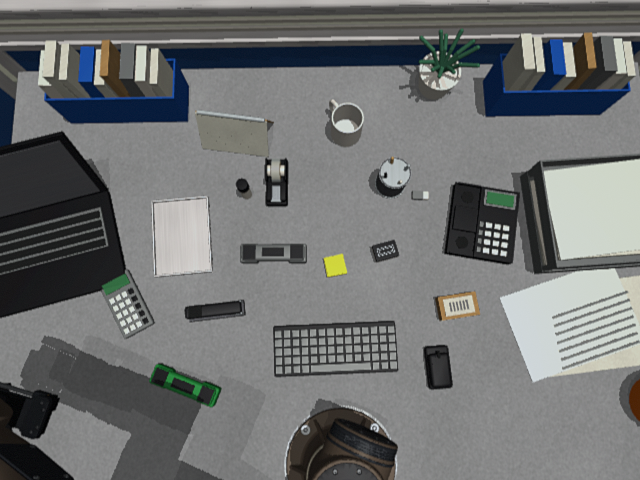

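View pics/scene0.png

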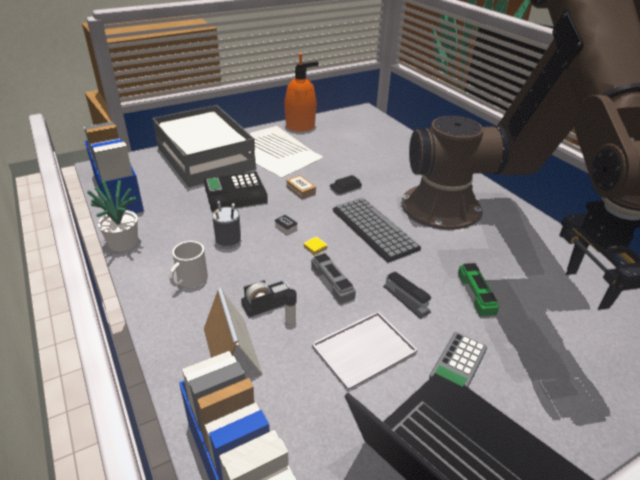

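The top picture shows the grey handset at (274,252), a green look-alike at (186,385), and the stapler at (214,310). The carton is at (458,306), the clip box at (385,251) and the tray at (182,236). The phone is at (482,222) with its cradle at (464,218), the pot at (393,177) and the dispenser at (276,183). The scene picture agrees. Next I'll fit poses from depth in both views.

```bash
cat > b.py <<'E'
from h import *
S=dict(handset=(490,145,95,10,60),stapler=(360,287,80,12,70),carton=(345,-286,60,10,45),clip=(490,-121,45,10,40),phone=(545,-368,125,12,60),tray=(532,371,125,6,30),pot=(655,-144,55,40,95),disp=(662,140,66,12,90))
for n in ['top','scene']:
    P=cloud(cam(n)); 
    for k,(x,y,r,z0,z1) in S.items():
        m=(np.hypot(P[...,0]-x,P[...,1]-y)<r)&(P[...,2]>z0)&(P[...,2]<z1)
        nn,l,st,_=cv2.connectedComponentsWithStats(m.astype(np.uint8))
        if nn<2: print(k,'none');continue
        q=P[l==1+np.argmax(st[1:,4])]
        (cx,cy),(w,h),a=cv2.minAreaRect(q[:,:2].astype(np.float32))
        if w<h: w,h,a=h,w,a-90
        a=(a+90)%180-90
        print(n,k,np.round([cx,cy,w,h],0),'yaw long axis %.1f'%a,'z',np.percentile(q[:,2],[5,50,95]).round(0),len(q), np.median(q[:,:2],0).round())
E
python3 b.py
```

```text
top handset [486. 148. 159.  46.] yaw long axis 88.9 z [26. 41. 46.] 1235 [483. 146.]
top stapler [353. 285. 128.  33.] yaw long axis -85.3 z [38. 48. 56.] 757 [352. 284.]
top carton [ 350. -289.   93.   56.] yaw long axis -82.4 z [25. 30. 34.] 970 [ 350. -287.]
top clip [ 487. -123.   58.   42.] yaw long axis -76.9 z [21. 26. 29.] 418 [ 486. -122.]
top phone [ 552. -364.  182.  162.] yaw long axis -10.9 z [20. 30. 35.] 4892 [ 549. -362.]
top tray [536. 374. 193. 142.] yaw long axis 4.4 z [ 7. 12. 16.] 610 [538. 377.]
top pot [ 660. -143.   75.   73.] yaw long axis -1.8 z [53. 90. 94.] 864 [ 654. -141.]
top disp [665. 139. 120.  52.] yaw long axis -1.0 z [19. 38. 68.] 1051 [661. 137.]
scene handset [490. 156. 160.  48.] yaw long axis -89.7 z [15. 40. 45.] 958 [496. 174.]
scene stapler [356. 291. 130.  33.] yaw long axis -85.0 z [20. 46. 55.] 719 [360. 297.]
scene carton [ 352. -284.  101.   62.] yaw long axis -81.5 z [13. 28. 33.] 391 [ 357. -272.]
scene clip [ 488. -117.   63.   47.] yaw long axis -74.2 z [12. 25. 29.] 244 [ 492. -110.]
scene phone [ 548. -381.  219.  181.] yaw long axis 78.9 z [17. 29. 37.] 1975 [ 555. -359.]
scene tray [537. 378. 192. 144.] yaw long axis 4.3 z [ 7. 12. 16.] 849 [540. 386.]
scene pot [ 662. -137.   78.   75.] yaw long axis 50.2 z [45. 83. 93.] 677 [ 668. -117.]
scene disp [670. 145. 115.  57.] yaw long axis -1.7 z [17. 39. 68.] 1056 [685. 154.]
```

```bash
cat > go.py <<'E'
# usage: go.py x y z yaw_deg  -> slide/roll in tool axes
import sys; from h import *
from scipy.spatial.transform import Rotation as Ro
def go(x,y,z,yawdeg):
    s=state();R=Ro.from_euler('xyz',s['tcp_rot']).as_matrix()
    d=R.T@(np.array([x,y,z])-s['eef_pos']); r=(s['tcp_rot'][2]-np.radians(yawdeg)+np.pi)%(2*np.pi)-np.pi
    print('t %.2f'%s['t'],'slide m',(d/1000).round(4),'roll',round(r,3),'rows',round(max(np.linalg.norm(d)/62.5,abs(r)/.187),1),'tilt',(s['tcp_rot'][:2]).round(3))
if __name__=='__main__': go(*map(float,sys.argv[1:5]))
E
python3 go.py 355 288 200 94.8
```

```text
t 1.20 slide m [-0.2534 -0.2445  0.0146] roll 1.185 rows 6.3 tilt [3.141 0.   ]
```

{"op": "step_arm", "data": {"increments": [{"slide":[-0.253,-0.245,0.015],"roll":1.185},{"slide":[-0.253,-0.245,0.015],"roll":1.185},{"slide":[-0.253,-0.245,0.015],"roll":1.185},{"slide":[-0.253,-0.245,0.015],"roll":1.185},{"slide":[-0.253,-0.245,0.015],"roll":1.185}]}}

```text
t: 1.82
eef_pos: [336.1, 321.1, 201.5]
tcp_rot: [3.141, -0.0, 1.897]
ft_force: [1.2, -0.1, 0.2]
opening: 0.993
grip_force: 0.0
```

```bash
python3 go.py 355 288 200 94.8
```

```text
t 1.82 slide m [-0.0374  0.0074  0.0015] roll 0.242 rows 1.3 tilt [ 3.141 -0.   ]
```

{"op": "step_arm", "data": {"increments": [{"slide":[-0.037,0.007,0.0],"roll":0.242},{"slide":[-0.037,0.007,0.0],"roll":0.242},{"slide":[-0.037,0.007,0.0],"roll":0.242}]}}

```text
t: 2.2
eef_pos: [354.3, 289.8, 201.5]
tcp_rot: [3.141, -0.0, 1.66]
ft_force: [0.7, -0.3, -0.9]
opening: 1.002
grip_force: 0.0
```

```bash
cat > w.py <<'E'
# wrist look: w.py x y r z0 z1 [png]
import sys; from h import *
x,y,r,z0,z1=map(float,sys.argv[1:6])
c=cam('wrist',sys.argv[6] if len(sys.argv)>6 else None);P=cloud(c)
print('cam',np.linalg.inv(c['camera_from_world'])[:3,3].round(0))
m=(np.hypot(P[...,0]-x,P[...,1]-y)<r)&(P[...,2]>z0)&(P[...,2]<z1)&(c['z_map']>0)
nn,l,st,_=cv2.connectedComponentsWithStats(m.astype(np.uint8))
b=1+np.argmax(st[1:,4]);q=P[l==b]
(cx,cy),(w,h),a=cv2.minAreaRect(q[:,:2].astype(np.float32))
if w<h: w,h,a=h,w,a-90
print(np.round([cx,cy,w,h],1),'yaw %.1f'%((a+90)%180-90),'z',np.percentile(q[:,2],[5,50,95]).round(1),len(q),'pix',st[b].tolist())
s=state();print(s['t'],s['eef_pos'].round(1),s['tcp_rot'].round(3))
E
python3 w.py 355 288 85 12 70 w1.png
```

```text
cam [346. 373. 371.]
[353.6 287.8 129.2  31.4] yaw -84.8 z [42.3 49.2 55.3] 5089 pix [307, 141, 37, 146, 5089]
2.25 [354.1 290.1 201.4] [ 3.141 -0.     1.662]
```

View pics/w1.png

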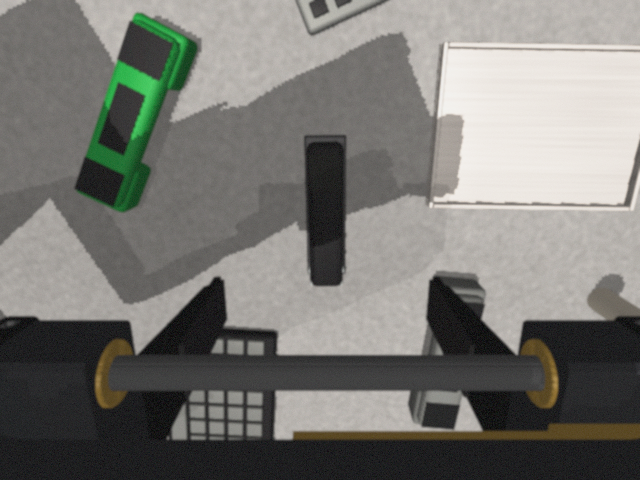

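The wrist view shows the stapler at (325,210), between the fingers' line of travel, with the green look-alike at (135,110) and the tray at (535,125). All three views agree to about 3 mm, so I'll descend.

```bash
python3 go.py 354 288 24 95.2
```

```text
t 2.25 slide m [-0.0021 -0.0003  0.1774] roll 0.0 rows 2.8 tilt [ 3.141 -0.   ]
```

{"op": "step_arm", "data": {"increments": [{"slide":[-0.002,0,0.06],"roll":0},{"slide":[-0.002,0,0.12],"roll":0},{"slide":[-0.002,0,0.16],"roll":0},{"slide":[-0.002,0,0.1775],"roll":0},{"slide":[-0.002,0,0.1775],"roll":0}]}}

```text
t: 2.88
eef_pos: [353.5, 288.2, 22.8]
tcp_rot: [-3.139, 0.001, 1.662]
ft_force: [0.2, 0.3, 0.6]
opening: 1.0
grip_force: 0.0
```

{"op": "step_arm", "data": {"increments": [{"slide":[0,0,0],"roll":0},{"slide":[0,0,0],"roll":0},{"slide":[0,0,0],"roll":0},{"slide":[0,0,0],"roll":0},{"slide":[0,0,0],"roll":0}], "fingers": 0.1}}

```text
t: 3.5
eef_pos: [354.3, 288.1, 24.0]
tcp_rot: [3.141, -0.0, 1.66]
ft_force: [-0.3, 1.3, -0.1]
opening: 0.534
grip_force: 0.0
```

{"op": "step_arm", "data": {"increments": [{"slide":[0,0,-0.02],"roll":0},{"slide":[0,0,-0.06],"roll":0},{"slide":[0,0,-0.12],"roll":0},{"slide":[0,0,-0.15],"roll":0},{"slide":[0,0,-0.15],"roll":0}]}}

```text
t: 4.12
eef_pos: [354.8, 288.5, 175.8]
tcp_rot: [3.138, -0.002, 1.66]
ft_force: [1.0, 0.3, -0.8]
opening: 0.107
grip_force: 0.0
```

```bash
python3 go.py 661 -2 170 -1.3
```

```text
t 4.12 slide m [-0.3167  0.2789  0.0062] roll 1.683 rows 9.0 tilt [ 3.138e+00 -2.000e-03]
```

The fingers were still closing when I lifted, so the grasp missed. I'll reopen them and look again.

{"op": "step_arm", "data": {"increments": [{"slide":[0,0,-0.02],"roll":0},{"slide":[0,0,-0.02],"roll":0},{"slide":[0,0,-0.02],"roll":0},{"slide":[0,0,-0.02],"roll":0},{"slide":[0,0,-0.02],"roll":0}], "fingers": 0.8}}

```text
t: 4.75
eef_pos: [354.0, 287.9, 193.3]
tcp_rot: [-3.141, 0.0, 1.66]
ft_force: [0.6, 0.7, 0.6]
opening: 0.572
grip_force: 0.0
```

```bash
python3 w.py 355 288 85 12 70; python3 go.py 354 288 24 95.2
```

```text
cam [346. 371. 363.]
[353.6 287.6 129.9  31.4] yaw -84.9 z [42.3 49.2 55.3] 5339 pix [307, 139, 38, 150, 5339]
4.8 [354.1 288.  193.4] [-3.141  0.     1.66 ]
t 4.80 slide m [ 1.000e-04 -0.000e+00  1.694e-01] roll -0.001 rows 2.7 tilt [-3.141  0.   ]
```

Unmoved, so I'll try the grasp again with a longer close.

{"op": "step_arm", "data": {"increments": [{"slide":[0,0,0.06],"roll":0},{"slide":[0,0,0.12],"roll":0},{"slide":[0,0,0.155],"roll":0},{"slide":[0,0,0.1695],"roll":0},{"slide":[0,0,0.1695],"roll":0}]}}

```text
t: 5.42
eef_pos: [353.8, 287.8, 23.4]
tcp_rot: [-3.14, 0.001, 1.66]
ft_force: [0.0, -0.6, 0.7]
opening: 0.801
grip_force: 0.0
```

{"op": "step_arm", "data": {"increments": [{"slide":[0,0,0],"roll":0},{"slide":[0,0,0],"roll":0},{"slide":[0,0,0],"roll":0},{"slide":[0,0,0],"roll":0},{"slide":[0,0,0],"roll":0}], "fingers": 0.1}}

```text
t: 6.05
eef_pos: [354.2, 288.1, 24.5]
tcp_rot: [3.141, -0.0, 1.66]
ft_force: [-0.4, 0.3, -0.4]
opening: 0.331
grip_force: 0.0
```

{"op": "step_arm", "data": {"increments": [{"slide":[0,0,0],"roll":0},{"slide":[0,0,0],"roll":0},{"slide":[0,0,0],"roll":0}]}}

```text
t: 6.42
eef_pos: [354.2, 288.1, 24.4]
tcp_rot: [3.142, -0.0, 1.66]
ft_force: [-1.1, 0.0, 3.5]
opening: 0.316
grip_force: 30.0
```

{"op": "step_arm", "data": {"increments": [{"slide":[0,0,-0.02],"roll":0},{"slide":[0,0,-0.06],"roll":0},{"slide":[0,0,-0.11],"roll":0},{"slide":[0,0,-0.146],"roll":0},{"slide":[0,0,-0.146],"roll":0}]}}

```text
t: 7.05
eef_pos: [354.9, 288.5, 172.1]
tcp_rot: [3.138, -0.002, 1.66]
ft_force: [0.1, 0.7, -2.2]
opening: 0.313
grip_force: 30.0
```

```bash
python3 go.py 661 -2 170 -1.3
```

```text
t 7.05 slide m [-0.3167  0.2789  0.0026] roll 1.683 rows 9.0 tilt [ 3.138e+00 -2.000e-03]
```

{"op": "step_arm", "data": {"increments": [{"slide":[-0.03,0.027,0],"roll":0.18},{"slide":[-0.07,0.062,0],"roll":0.36},{"slide":[-0.11,0.097,0],"roll":0.54},{"slide":[-0.15,0.132,0],"roll":0.72},{"slide":[-0.19,0.167,0],"roll":0.9}]}}

```text
t: 7.68
eef_pos: [538.0, 112.2, 168.2]
tcp_rot: [-3.14, 0.002, 0.754]
ft_force: [0.3, 1.3, -2.7]
opening: 0.316
grip_force: 30.0
```

```bash
python3 go.py 661 -2 170 -1.3
```

```text
t 7.67 slide m [ 0.0114  0.1674 -0.0021] roll 0.777 rows 4.2 tilt [-3.14e+00  2.00e-03]
```

{"op": "step_arm", "data": {"increments": [{"slide":[0.003,0.042,0],"roll":0.18},{"slide":[0.006,0.084,0],"roll":0.36},{"slide":[0.009,0.126,0],"roll":0.54},{"slide":[0.011,0.167,0],"roll":0.72},{"slide":[0.011,0.167,0],"roll":0.777}]}}

```text
t: 8.3
eef_pos: [661.4, -1.9, 167.0]
tcp_rot: [-3.142, 0.003, -0.023]
ft_force: [-1.0, 0.6, -1.5]
opening: 0.31
grip_force: 30.0
```

```bash
cat > d.py <<'E'
from h import *
import cv2
c=cam('wrist','w2.png');P=cloud(c);s=state();print('cam',np.linalg.inv(c['camera_from_world'])[:3,3].round(0),s['eef_pos'],s['tcp_rot'],s['grip_force'])
for k,(x,y,r,z0,z1) in dict(pot=(657,-144,55,40,95),disp=(662,140,66,12,90),disp_lo=(662,140,66,5,30)).items():
    m=(np.hypot(P[...,0]-x,P[...,1]-y)<r)&(P[...,2]>z0)&(P[...,2]<z1)&(c['z_map']>0)
    q=P[m]
    if len(q)>20: print(k,len(q),cv2.minAreaRect(q[:,:2].astype(np.float32)))
E
python3 d.py;python3 go.py 661 -2 28 -1.3
```

```text
cam [744.  -4. 336.] [660.45732878  -0.90354244 167.05931898] [-3.14127064  0.00363091 -0.02322776] 29.970271289348602
pot 11801 ((661.629638671875, -142.73245239257812), (76.6542739868164, 76.23067474365234), 88.19974517822266)
disp 12071 ((667.8900756835938, 158.52577209472656), (91.54955291748047, 119.4453125), 88.52798461914062)
disp_lo 2654 ((667.2509765625, 138.99154663085938), (53.316463470458984, 119.95851135253906), 89.61225891113281)
t 8.35 slide m [0.0011 0.0011 0.1391] roll -0.001 rows 2.2 tilt [-3.141  0.004]
```

View pics/w2.png

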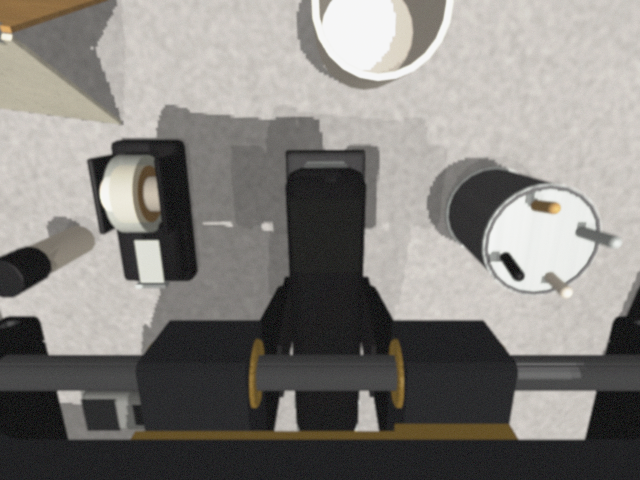

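The stapler is held upright at (325,240), with the dispenser at (155,210) and the pot at (535,235) on either side. The row's midpoint comes out at (664,-2). I'll lower it.

{"op": "step_arm", "data": {"increments": [{"slide":[0.004,0.001,0.05],"roll":0},{"slide":[0.004,0.001,0.1],"roll":0},{"slide":[0.004,0.001,0.13],"roll":0},{"slide":[0.004,0.001,0.142],"roll":0},{"slide":[0.004,0.001,0.142],"roll":0}]}}

```text
t: 8.98
eef_pos: [664.2, -0.5, 27.6]
tcp_rot: [-3.141, 0.001, -0.016]
ft_force: [0.7, 0.2, -1.9]
opening: 0.313
grip_force: 30.0
```

{"op": "step_arm", "data": {"increments": [{"slide":[0,0,0],"roll":0},{"slide":[0,0,0],"roll":0}]}}

```text
t: 9.22
eef_pos: [665.0, -0.8, 29.5]
tcp_rot: [3.141, -0.002, -0.017]
ft_force: [0.1, -0.1, -2.2]
opening: 0.315
grip_force: 30.0
```

{"op": "step_arm", "data": {"increments": [{"slide":[0,0.001,0.003],"roll":0},{"slide":[0,0.001,0.0045],"roll":0},{"slide":[0,0.001,0.0045],"roll":0}]}}

```text
t: 9.6
eef_pos: [664.6, -1.9, 24.3]
tcp_rot: [3.142, -0.0, -0.017]
ft_force: [-2.4, 0.1, 4.5]
opening: 0.315
grip_force: 30.0
```

{"op": "step_arm", "data": {"increments": [{"slide":[0,0,0],"roll":0},{"slide":[0,0,0],"roll":0},{"slide":[0,0,0],"roll":0},{"slide":[0,0,0],"roll":0}], "fingers": 0.7}}

```text
t: 10.1
eef_pos: [664.5, -1.8, 23.7]
tcp_rot: [-3.141, 0.0, -0.017]
ft_force: [0.9, -0.0, -0.6]
opening: 0.668
grip_force: 0.0
```

{"op": "step_arm", "data": {"increments": [{"slide":[0,0,-0.03],"roll":0},{"slide":[0,0,-0.08],"roll":0},{"slide":[0,0,-0.13],"roll":0},{"slide":[0,0,-0.176],"roll":0},{"slide":[0,0,-0.176],"roll":0}], "fingers": 0.85}}

```text
t: 10.72
eef_pos: [665.8, -1.8, 203.8]
tcp_rot: [3.141, -0.007, -0.017]
ft_force: [0.8, -0.0, -0.3]
opening: 0.848
grip_force: 0.0
```

```bash
python3 w.py 664 -2 85 12 70 ;python3 go.py 487 149 200 89
```

```text
cam [747.  -3. 374.]
[663.4  -2.6 129.6  31.5] yaw -1.0 z [42.4 49.1 55.3] 5025 pix [308, 142, 37, 145, 5025]
10.775 [664.9  -1.8 201.2] [ 3.141e+00 -3.000e-03 -1.700e-02]
t 10.78 slide m [-0.1803 -0.1478  0.0007] roll -1.57 rows 8.4 tilt [ 3.141e+00 -3.000e-03]
```

Stapler placed at (663,-3). On to the handset.

{"op": "step_arm", "data": {"increments": [{"slide":[-0.036,-0.03,0],"roll":-0.18},{"slide":[-0.072,-0.06,0],"roll":-0.36},{"slide":[-0.108,-0.09,0],"roll":-0.54},{"slide":[-0.144,-0.12,0],"roll":-0.72},{"slide":[-0.18,-0.148,0],"roll":-0.9}], "fingers": 0.85}}

```text
t: 11.4
eef_pos: [485.1, 149.9, 198.4]
tcp_rot: [-3.14, 0.002, 0.889]
ft_force: [-0.6, 0.4, -0.9]
opening: 0.853
grip_force: 0.0
```

```bash
python3 go.py 487 149 200 89
```

```text
t 11.40 slide m [ 0.0004  0.002  -0.0016] roll -0.664 rows 3.6 tilt [-3.14e+00  2.00e-03]
```

{"op": "step_arm", "data": {"increments": [{"slide":[0,0.001,0],"roll":-0.18},{"slide":[0,0.001,0],"roll":-0.36},{"slide":[0,0.001,0],"roll":-0.54},{"slide":[0,0.001,0],"roll":-0.664},{"slide":[0,0.001,0],"roll":-0.664}]}}

```text
t: 12.02
eef_pos: [487.2, 148.5, 198.6]
tcp_rot: [-3.139, 0.0, 1.546]
ft_force: [0.3, 0.9, 0.3]
opening: 0.854
grip_force: 0.0
```

```bash
python3 w.py 487 149 95 12 70 w3.png;python3 go.py 487 149 12 89
```

```text
cam [489. 232. 368.]
[487.7 150.  158.2  46.1] yaw 89.1 z [29.9 41.7 43.4] 8703 pix [300, 118, 56, 177, 8703]
12.075 [487.4 148.5 198.9] [-3.14   0.     1.544]
t 12.07 slide m [ 5.000e-04 -1.000e-04  1.869e-01] roll -0.009 rows 3.0 tilt [-3.14  0.  ]
```

View pics/w3.png

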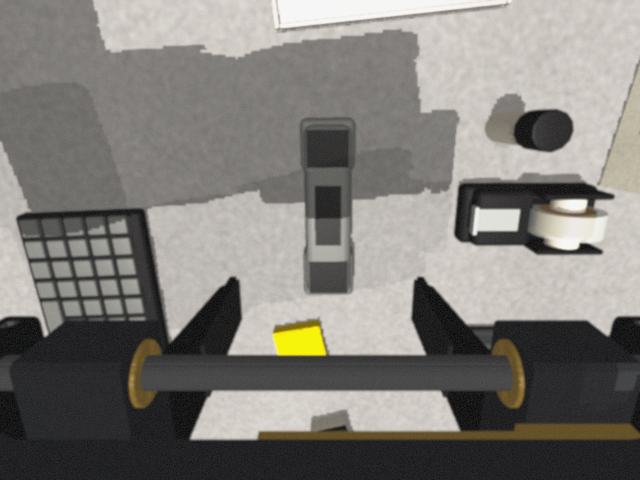

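The handset is at (328,205), entirely clear and aligned with the fingers. I'll grip it slightly high, at TCP z 18, so the fingertips stay clear of the phone deck.

{"op": "step_arm", "data": {"increments": [{"slide":[0.0015,0,0.06],"roll":-0.009},{"slide":[0.0015,0,0.12],"roll":-0.009},{"slide":[0.0015,0,0.165],"roll":-0.009},{"slide":[0.0015,0,0.181],"roll":-0.009},{"slide":[0.0015,0,0.181],"roll":-0.009}], "fingers": 0.75}}

```text
t: 12.7
eef_pos: [487.7, 150.0, 18.5]
tcp_rot: [-3.14, 0.0, 1.555]
ft_force: [0.5, -0.1, 0.5]
opening: 0.747
grip_force: 0.0
```

{"op": "step_arm", "data": {"increments": [{"slide":[0,0,0],"roll":0},{"slide":[0,0,0],"roll":0},{"slide":[0,0,0],"roll":0},{"slide":[0,0,0],"roll":0},{"slide":[0,0,0],"roll":0}], "fingers": 0.2}}

```text
t: 13.32
eef_pos: [488.1, 150.1, 19.4]
tcp_rot: [3.141, -0.0, 1.556]
ft_force: [-1.0, 0.5, 7.0]
opening: 0.419
grip_force: 30.0
```

{"op": "step_arm", "data": {"increments": [{"slide":[0,0,0],"roll":0},{"slide":[0,0,0],"roll":0}]}}

```text
t: 13.58
eef_pos: [488.1, 150.1, 19.4]
tcp_rot: [3.141, -0.0, 1.556]
ft_force: [-1.0, 0.8, 6.9]
opening: 0.423
grip_force: 30.0
```

{"op": "step_arm", "data": {"increments": [{"slide":[0,0,-0.02],"roll":0},{"slide":[0,0,-0.06],"roll":0},{"slide":[0,0,-0.11],"roll":0},{"slide":[0,0,-0.15],"roll":0},{"slide":[0,0,-0.15],"roll":0}]}}

```text
t: 14.2
eef_pos: [488.8, 150.3, 171.3]
tcp_rot: [3.137, -0.001, 1.556]
ft_force: [-0.3, -0.0, -2.6]
opening: 0.422
grip_force: 30.0
```

```bash
python3 go.py 560 -320 180 -10.9
```

```text
t 14.20 slide m [-0.4692  0.0781 -0.0087] roll 1.747 rows 9.3 tilt [ 3.137e+00 -1.000e-03]
```

{"op": "step_arm", "data": {"increments": [{"slide":[-0.045,0.007,-0.01],"roll":0.18},{"slide":[-0.093,0.015,-0.01],"roll":0.36},{"slide":[-0.14,0.023,-0.01],"roll":0.54},{"slide":[-0.188,0.031,-0.01],"roll":0.72},{"slide":[-0.235,0.039,-0.01],"roll":0.9}]}}

```text
t: 14.82
eef_pos: [522.9, -87.0, 177.4]
tcp_rot: [-3.14, 0.001, 0.65]
ft_force: [0.9, -0.5, -1.3]
opening: 0.417
grip_force: 30.0
```

```bash
python3 go.py 560 -320 180 -10.9
```

```text
t 14.82 slide m [-0.1115  0.2079 -0.0029] roll 0.84 rows 4.5 tilt [-3.14e+00  1.00e-03]
```

{"op": "step_arm", "data": {"increments": [{"slide":[-0.022,0.042,0],"roll":0.17},{"slide":[-0.045,0.084,0],"roll":0.34},{"slide":[-0.067,0.125,0],"roll":0.51},{"slide":[-0.089,0.166,0],"roll":0.68},{"slide":[-0.111,0.208,0],"roll":0.84}]}}

```text
t: 15.45
eef_pos: [562.0, -319.2, 176.9]
tcp_rot: [-3.14, 0.002, -0.189]
ft_force: [0.3, 0.9, -2.1]
opening: 0.419
grip_force: 30.0
```

```bash
cat > e.py <<'E'
from h import *
c=cam('wrist','w4.png');P=cloud(c);s=state();print(s['t'],s['eef_pos'],s['tcp_rot'],s['grip_force'])
np.savez('w4.npz',P=P,color=c['color'],z=c['z_map'])
t=np.radians(-10.9);ph=np.array([552,-364]);d=P[...,:2]-ph
X=d@[np.cos(t),np.sin(t)];Y=d@[-np.sin(t),np.cos(t)]
m=(abs(X)<115)&(abs(Y)<100)&(P[...,2]>12)&(P[...,2]<45)&(c['z_map']>0)
q=P[m];print(len(q),cv2.minAreaRect(q[:,:2].astype(np.float32)),np.percentile(q[:,2],[5,50,95]))
v,u=np.nonzero(m);print(u.min(),u.max(),v.min(),v.max())
print('cam',np.linalg.inv(c['camera_from_world'])[:3,3])
for k in m,:
    pass
print([ (np.round(a['uv']),a['confidence'],world(c,*a['uv'],z=22).round(1)) for a in mark_of('wrist','cradle')])
E
python3 e.py
```

```text
15.5 [ 562.57686089 -324.49403793  176.68755187] [ 3.14070272e+00  5.24919004e-04 -1.99525671e-01] 29.994404017925262
23351 ((551.8765258789062, -385.8664855957031), (181.15196228027344, 199.7838897705078), 87.27632141113281) [22.49981961 30.11665581 33.83426407]
281 529 68 316
cam [ 643.17353052 -335.32984768  346.35512302]
[]
```

View pics/w4.png

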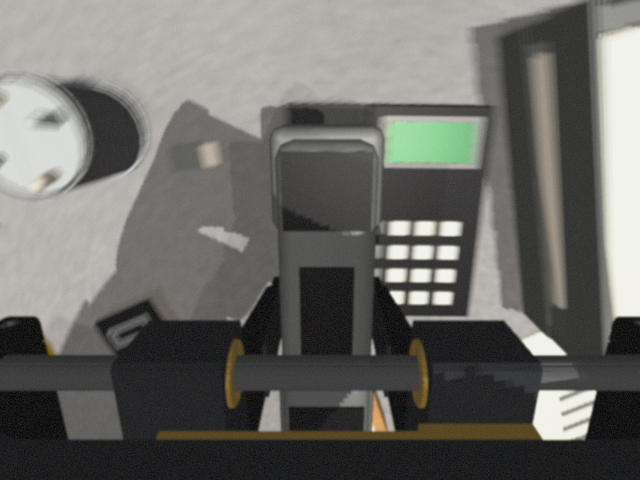

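The handset covers the cradle at (325,200), but the phone's far-right corner at (490,107) and its right edge are visible. I'll fit those edges now that the arm is still.

```bash
cat > f.py <<'E'
from h import *
c=cam('wrist');P=cloud(c);s=state();print(s['t'],s['eef_pos'],s['tcp_rot'])
t=np.radians(-10.9);ph=np.array([552,-364])
for it in range(3):
    d=P[...,:2]-ph;X=d@[np.cos(t),np.sin(t)];Y=d@[-np.sin(t),np.cos(t)]
    m=(X<105)&(X>-75)&(Y<5)&(Y>-100)&(P[...,2]>12)&(P[...,2]<40)&(c['z_map']>0)
    n,l,st,_=cv2.connectedComponentsWithStats(m.astype(np.uint8),connectivity=4);m=l==1+np.argmax(st[1:,4])
    # right edge (min Y per X bin), far edge (max X per Y bin)
    xs=np.arange(-20,80,4);ye=np.array([Y[m&(abs(X-x)<2)].min() for x in xs])
    ys=np.arange(-70,-5,4);xe=np.array([X[m&(abs(Y-y)<2)].max() for y in ys])
    pr=np.polyfit(xs,ye,1);pf=np.polyfit(ys,xe,1)
    print('right',np.median(ye),'slope',np.degrees(np.arctan(pr[0])),'far',np.median(xe),np.degrees(np.arctan(-pf[0])),ye.std(),xe.std(),np.median(P[...,2][m]))
    t+=np.arctan((pr[0]-pf[0])/2)
    dx=np.median(xe)-90;dy=np.median(ye)+80
    ph=ph+dx*np.array([np.cos(t),np.sin(t)])+dy*np.array([-np.sin(t),np.cos(t)])
    print('phone',ph,np.degrees(t),'cradle',ph+45*np.array([-np.sin(t),np.cos(t)]))
E
python3 f.py
```

```text
15.6 [ 561.68806508 -319.61090743  176.41993389] [-3.14040892e+00  2.46137129e-03 -1.86624626e-01]
right -78.87203310731796 slope 0.042675377153591584 far 90.2836056741682 -0.0365857343723291 0.32665996747676246 0.015180100964860922 30.24925037893945
phone [ 552.49172645 -362.94598549] -10.896955177152646 cradle [ 560.99867312 -318.75739128]
right -80.03527195511504 slope -0.0010258826997129984 far 89.99765119833012 -0.0399931536438811 0.3107025202589422 0.01632086287102859 30.249910353017015
phone [ 552.48273984 -362.98017421] -10.91746469769609 cradle [ 561.00550365 -318.79462796]
right -79.98658780481986 slope 0.01956572912493608 far 90.0155971657475 -0.019577920077276118 0.31088016769003374 0.011018384424166335 30.249829062108972
phone [ 552.50059491 -362.96995878] -10.917470793172972 cradle [ 561.02336342 -318.78441344]
```

```bash
cat > g.py <<'E'
from h import *
c=cam('wrist');P=cloud(c);s=state();t=s['tcp_rot'][2]
d=P[...,:2]-s['eef_pos'][:2];X=d@[np.cos(t),np.sin(t)];Y=d@[-np.sin(t),np.cos(t)]
m=(X>20)&(X<110)&(abs(Y)<40)&(P[...,2]>s['eef_pos'][2]+5)&(c['z_map']>0)
ys=np.arange(-15,16,3);print('far end',[round(X[m&(abs(Y-y)<1.5)].max(),1) for y in ys])
xs=np.arange(42,75,4);print('sides',[(round(Y[m&(abs(X-x)<2)].min(),1),round(Y[m&(abs(X-x)<2)].max(),1)) for x in xs],np.median(P[...,2][m])-s['eef_pos'][2])
E
python3 g.py; python3 go.py 561 -318.8 75 -10.92
```

```text
far end [np.float64(78.5), np.float64(78.4), np.float64(78.4), np.float64(78.5), np.float64(78.5), np.float64(78.5), np.float64(78.5), np.float64(78.5), np.float64(78.5), np.float64(78.5), np.float64(78.5)]
sides [(np.float64(-24.9), np.float64(21.0)), (np.float64(-24.8), np.float64(21.1)), (np.float64(-24.9), np.float64(20.8)), (np.float64(-24.8), np.float64(21.0)), (np.float64(-24.8), np.float64(21.1)), (np.float64(-25.0), np.float64(20.8)), (np.float64(-24.7), np.float64(21.2)), (np.float64(-25.0), np.float64(20.9)), (np.float64(-24.8), np.float64(20.6))] 99.5911429364823
t 15.65 slide m [-0.0002  0.0008  0.1017] roll 0.006 rows 1.6 tilt [-3.14e+00  3.00e-03]
```

{"op": "step_arm", "data": {"increments": [{"slide":[0.001,0.0,0.05],"roll":0.004},{"slide":[0.001,0.0,0.09],"roll":0.004},{"slide":[0.001,0.0,0.108],"roll":0.004},{"slide":[0.001,0.0,0.108],"roll":0.004},{"slide":[0.001,0.0,0.108],"roll":0.004}]}}

```text
t: 16.27
eef_pos: [564.1, -318.3, 72.2]
tcp_rot: [3.141, -0.002, -0.187]
ft_force: [-0.1, 0.5, -0.3]
opening: 0.42
grip_force: 30.0
```

```bash
python3 go.py 562.2 -318 41.4 -10.92
```

```text
t 16.27 slide m [-0.0019  0.0001  0.0308] roll 0.003 rows 0.5 tilt [ 3.141e+00 -2.000e-03]
```

{"op": "step_arm", "data": {"increments": [{"slide":[-0.001,0,0.005],"roll":0.003},{"slide":[-0.001,0,0.01],"roll":0.003},{"slide":[-0.001,0,0.015],"roll":0.003},{"slide":[-0.001,0,0.015],"roll":0.003},{"slide":[-0.001,0,0.015],"roll":0.003}]}}

```text
t: 16.9
eef_pos: [562.4, -318.0, 55.8]
tcp_rot: [-3.141, 0.0, -0.191]
ft_force: [0.4, -0.1, -1.1]
opening: 0.418
grip_force: 30.0
```

```bash
python3 go.py 562.2 -318 41.4 -10.92
```

```text
t 16.90 slide m [-0.0002  0.      0.0144] roll -0.0 rows 0.2 tilt [-3.141  0.   ]
```

{"op": "step_arm", "data": {"increments": [{"slide":[0,0,0.004],"roll":0},{"slide":[0,0,0.008],"roll":0},{"slide":[0,0,0.011],"roll":0},{"slide":[0,0,0.0135],"roll":0},{"slide":[0,0,0.0135],"roll":0}]}}

```text
t: 17.52
eef_pos: [562.3, -317.9, 42.0]
tcp_rot: [-3.141, 0.0, -0.191]
ft_force: [0.2, -0.1, -1.6]
opening: 0.418
grip_force: 30.0
```

{"op": "step_arm", "data": {"increments": [{"slide":[0,0,0.001],"roll":0},{"slide":[0,0,0.001],"roll":0}]}}

```text
t: 17.77
eef_pos: [562.5, -318.0, 41.5]
tcp_rot: [3.142, -0.0, -0.191]
ft_force: [-0.6, 0.3, -1.2]
opening: 0.419
grip_force: 30.0
```

{"op": "step_arm", "data": {"increments": [{"slide":[0,0,0],"roll":0},{"slide":[0,0,0],"roll":0},{"slide":[0,0,0],"roll":0}], "fingers": 0.6}}

```text
t: 18.15
eef_pos: [562.4, -318.0, 41.4]
tcp_rot: [-3.142, -0.0, -0.191]
ft_force: [0.3, -0.4, 0.3]
opening: 0.593
grip_force: 0.0
```

{"op": "step_arm", "data": {"increments": [{"slide":[0,0,-0.03],"roll":0},{"slide":[0,0,-0.08],"roll":0},{"slide":[0,0,-0.13],"roll":0},{"slide":[0,0,-0.16],"roll":0},{"slide":[0,0,-0.16],"roll":0}]}}

```text
t: 18.77
eef_pos: [563.1, -318.4, 203.8]
tcp_rot: [3.14, -0.004, -0.191]
ft_force: [0.0, -0.2, -0.2]
opening: 0.599
grip_force: 0.0
```

```bash
python3 w.py 561 -319 95 38 75; python3 f.py|tail -1;python3 go.py 350 -287 200 98.2
```

```text
cam [ 643. -334.  374.]
[ 561.1 -318.   159.    46. ] yaw -11.0 z [51.9 63.8 65.4] 9493 pix [297, 122, 58, 185, 9493]
18.825 [ 562.5 -318.   201.9] [ 3.141e+00 -1.000e-03 -1.910e-01]
phone [ 552.35112037 -363.02169284] -10.906944294172678 cradle [ 560.86577088 -318.83458242]
t 18.88 slide m [-0.2141  0.01    0.0008] roll -1.905 rows 10.2 tilt [-3.141e+00  1.000e-03]
```

The handset is home: its top is at 64 mm and it lies within 1 mm of the cradle centre. On to the carton.

{"op": "step_arm", "data": {"increments": [{"slide":[-0.043,0.002,0],"roll":-0.18},{"slide":[-0.086,0.004,0],"roll":-0.36},{"slide":[-0.128,0.006,0],"roll":-0.54},{"slide":[-0.171,0.008,0],"roll":-0.72},{"slide":[-0.214,0.01,0],"roll":-0.9}], "fingers": 0.9}}

```text
t: 19.5
eef_pos: [348.7, -286.4, 200.0]
tcp_rot: [-3.139, 0.0, 0.715]
ft_force: [0.4, -0.4, -0.8]
opening: 0.898
grip_force: 0.0
```

```bash
python3 go.py 350 -287 200 98.2
```

```text
t 19.50 slide m [ 0.0006  0.0013 -0.    ] roll -0.998 rows 5.3 tilt [-3.139  0.   ]
```

{"op": "step_arm", "data": {"increments": [{"slide":[0,0,0],"roll":-0.18},{"slide":[0,0,0],"roll":-0.36},{"slide":[0,0,0],"roll":-0.54},{"slide":[0,0,0],"roll":-0.72},{"slide":[0,0,0],"roll":-0.9}]}}

```text
t: 20.12
eef_pos: [350.0, -286.8, 200.0]
tcp_rot: [-3.14, -0.002, 1.615]
ft_force: [-0.7, -0.8, -0.7]
opening: 0.899
grip_force: 0.0
```

{"op": "step_arm", "data": {"increments": [{"slide":[0,0,0],"roll":-0.095},{"slide":[0,0,0],"roll":-0.095},{"slide":[0,0,0],"roll":-0.095}]}}

```text
t: 20.5
eef_pos: [350.2, -287.0, 200.7]
tcp_rot: [-3.141, -0.001, 1.702]
ft_force: [0.6, 0.3, 1.0]
opening: 0.897
grip_force: 0.0
```

```bash
python3 w.py 350 -288 75 10 45 w5.png; python3 go.py 350 -288 15 98.2
```

```text
cam [ 338. -205.  370.]
[ 351.8 -288.1   92.7   56.1] yaw -82.4 z [28.3 29.8 31.2] 6491 pix [296, 160, 66, 104, 6491]
20.55 [ 350.2 -287.1  200.8] [-3.141e+00 -1.000e-03  1.703e+00]
t 20.55 slide m [-0.001  -0.0003  0.1858] roll -0.011 rows 3.0 tilt [-3.141e+00 -1.000e-03]
```

View pics/w5.png

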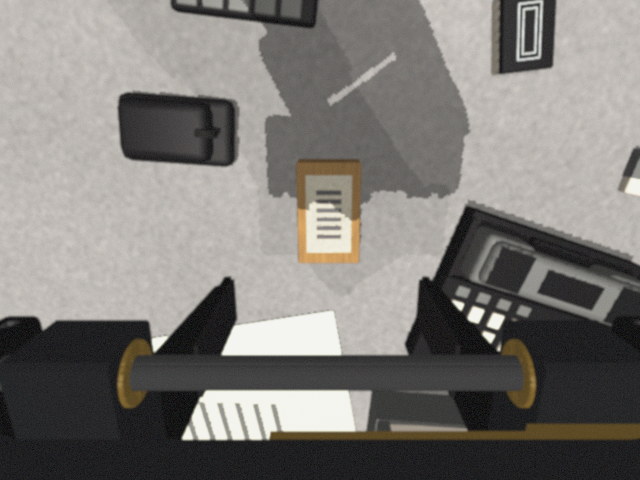

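The carton is at (328,211), square to the fingers. The handset is seated in the phone at right. I'll descend.

```bash
python3 go.py 351.3 -288.2 6 97.6
```

```text
t 20.55 slide m [-0.0014  0.001   0.1948] roll -0.001 rows 3.1 tilt [-3.141e+00 -1.000e-03]
```

{"op": "step_arm", "data": {"increments": [{"slide":[-0.0012,0.001,0.06],"roll":0},{"slide":[-0.0012,0.001,0.12],"roll":0},{"slide":[-0.0012,0.001,0.17],"roll":0},{"slide":[-0.0012,0.001,0.19],"roll":0},{"slide":[-0.0012,0.001,0.194],"roll":0}]}}

```text
t: 21.18
eef_pos: [351.1, -287.8, 6.1]
tcp_rot: [-3.14, -0.002, 1.703]
ft_force: [-0.3, -0.4, 0.6]
opening: 0.9
grip_force: 0.0
```

{"op": "step_arm", "data": {"increments": [{"slide":[0,0,0],"roll":0},{"slide":[0,0,0],"roll":0},{"slide":[0,0,0],"roll":0},{"slide":[0,0,0],"roll":0},{"slide":[0,0,0],"roll":0}], "fingers": 0.3}}

```text
t: 21.8
eef_pos: [351.8, -288.5, 7.9]
tcp_rot: [3.141, 0.001, 1.704]
ft_force: [-0.6, 1.4, 6.7]
opening: 0.583
grip_force: 30.0
```

{"op": "step_arm", "data": {"increments": [{"slide":[0,0,0],"roll":0},{"slide":[0,0,0],"roll":0}]}}

```text
t: 22.05
eef_pos: [351.8, -288.5, 7.9]
tcp_rot: [3.141, 0.001, 1.704]
ft_force: [0.2, 0.7, 8.0]
opening: 0.587
grip_force: 30.0
```

{"op": "step_arm", "data": {"increments": [{"slide":[0,0,-0.02],"roll":0},{"slide":[0,0,-0.06],"roll":0},{"slide":[0,0,-0.11],"roll":0},{"slide":[0,0,-0.16],"roll":0},{"slide":[0,0,-0.16],"roll":0}]}}

```text
t: 22.68
eef_pos: [352.4, -289.1, 170.3]
tcp_rot: [3.138, 0.005, 1.704]
ft_force: [-0.3, -0.2, -2.7]
opening: 0.589
grip_force: 30.0
```

```bash
python3 go.py 450 20 170 140
```

```text
t 22.68 slide m [ 0.2933  0.138  -0.0007] roll -0.739 rows 5.2 tilt [3.138 0.005]
```

{"op": "step_arm", "data": {"increments": [{"slide":[0.045,0.021,0],"roll":-0.12},{"slide":[0.1,0.047,0],"roll":-0.28},{"slide":[0.155,0.073,0],"roll":-0.44},{"slide":[0.21,0.1,0],"roll":-0.6},{"slide":[0.265,0.126,0],"roll":-0.75}]}}

```text
t: 23.3
eef_pos: [441.0, -6.9, 166.2]
tcp_rot: [-3.141, -0.001, 2.459]
ft_force: [0.8, -0.3, -2.2]
opening: 0.586
grip_force: 30.0
```

```bash
python3 go.py 536 376 170 184.4
```

```text
t 23.30 slide m [ 0.1677  0.3571 -0.0038] roll -0.759 rows 6.3 tilt [-3.141e+00 -1.000e-03]
```

{"op": "step_arm", "data": {"increments": [{"slide":[0.024,0.051,-0.003],"roll":-0.16},{"slide":[0.048,0.102,-0.003],"roll":-0.32},{"slide":[0.072,0.153,-0.003],"roll":-0.48},{"slide":[0.096,0.204,-0.003],"roll":-0.62},{"slide":[0.12,0.256,-0.003],"roll":-0.759}]}}

```text
t: 23.92
eef_pos: [510.4, 266.9, 168.7]
tcp_rot: [-3.141, -0.002, -3.065]
ft_force: [1.1, -0.9, -2.1]
opening: 0.587
grip_force: 30.0
```

```bash
python3 go.py 536 376 170 184.4
```

```text
t 23.93 slide m [-0.0338  0.1069 -0.0014] roll -0.0 rows 1.8 tilt [-3.141e+00 -2.000e-03]
```

{"op": "step_arm", "data": {"increments": [{"slide":[-0.017,0.054,0],"roll":0},{"slide":[-0.034,0.107,0],"roll":0},{"slide":[-0.034,0.107,0],"roll":0},{"slide":[-0.034,0.107,0],"roll":0},{"slide":[-0.034,0.107,0],"roll":0}]}}

```text
t: 24.55
eef_pos: [536.9, 373.1, 169.9]
tcp_rot: [-3.141, -0.001, -3.071]
ft_force: [0.1, -0.3, -2.8]
opening: 0.585
grip_force: 30.0
```

```bash
cat > k.py <<'E'
from h import *
c=cam('wrist','w6.png');P=cloud(c);s=state();print(s['t'],s['eef_pos'],s['tcp_rot'])
t=s['tcp_rot'][2]
def fr(o):
    d=P[...,:2]-o;return d@[np.cos(t),np.sin(t)],d@[-np.sin(t),np.cos(t)]
X,Y=fr(np.array([536.,376.]))
m=(c['z_map']>0)&(P[...,2]>9)&(P[...,2]<20)&(abs(Y)<85)&(X>-110)&(X<110)
xs=np.arange(40,90,4);L=np.array([Y[m&(abs(X-x)<2)].max() for x in xs]);R=np.array([Y[m&(abs(X-x)<2)].min() for x in xs])
ys=np.arange(-60,61,6);F=np.array([X[m&(abs(Y-y)<2)].max() for y in ys])
print('L',np.median(L),np.degrees(np.polyfit(xs,L,1)[0]),'R',np.median(R),np.degrees(np.polyfit(xs,R,1)[0]),'F',np.median(F),np.degrees(np.polyfit(ys,F,1)[0]))
o=np.array([np.median(F)-95,(np.median(L)+np.median(R))/2]);print('tray',np.array([536,376])+o[0]*np.array([np.cos(t),np.sin(t)])+o[1]*np.array([-np.sin(t),np.cos(t)]))
X,Y=fr(s['eef_pos'][:2]);h=(c['z_map']>0)&(P[...,2]>s['eef_pos'][2]+10)&(P[...,2]<s['eef_pos'][2]+40)&(X>25)&(X<70)&(abs(Y)<45)
print('carton end',np.median([X[h&(abs(Y-y)<2)].max() for y in range(-20,21,5)]),'sides',np.median([[Y[h&(abs(X-x)<1.5)].min(),Y[h&(abs(X-x)<1.5)].max()] for x in range(32,43,3)],0),np.median(P[...,2][h]))
f=(c['z_map']>0)&(P[...,2]<9)&(abs(P[...,0]-480)<30)&(abs(P[...,1]-376)<60);print('floor z',np.median(P[...,2][f]))
E
python3 k.py
```

```text
24.6 [537.04609254 373.13518565 170.21250705] [-3.14136591e+00 -4.40278136e-04 -3.07115517e+00]
L 69.92135784351007 0.4977198811154383 R -69.58967049287885 0.06736014911585453 F 92.80200497788044 -0.5487019457162283
tray [538.20421662 375.98926082]
carton end 47.90092646465137 sides [-27.90048539  27.63422292] 191.6651164818902
floor z 3.7296517513860294
```

View pics/w6.png

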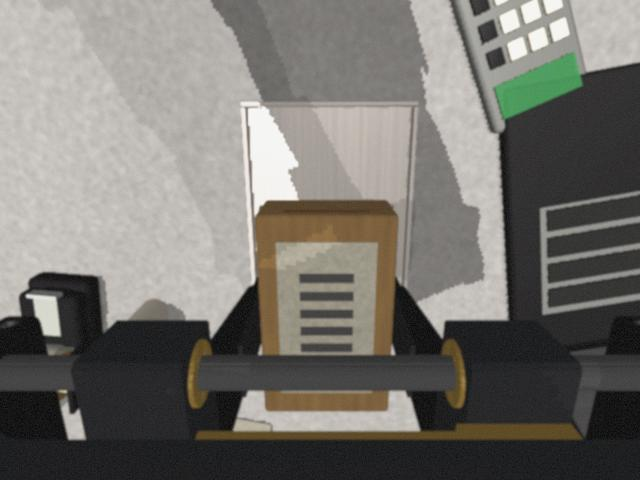

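The carton is held level at (328,300), above the tray whose far wall spans (245–415,104). The tray centre is about (538,376) with its floor at z 4.

```bash
python3 go.py 539 376 13 184.2
```

```text
t 24.60 slide m [-0.0022  0.0028  0.1572] roll -0.003 rows 2.5 tilt [-3.141 -0.   ]
```

{"op": "step_arm", "data": {"increments": [{"slide":[-0.0022,0.0028,0.05],"roll":0},{"slide":[-0.0022,0.0028,0.1],"roll":0},{"slide":[-0.0022,0.0028,0.14],"roll":0},{"slide":[-0.0022,0.0028,0.154],"roll":0},{"slide":[-0.0022,0.0028,0.154],"roll":0}]}}

```text
t: 25.22
eef_pos: [539.3, 376.9, 16.5]
tcp_rot: [-3.142, -0.0, -3.071]
ft_force: [0.0, -0.5, -0.8]
opening: 0.586
grip_force: 30.0
```

{"op": "step_arm", "data": {"increments": [{"slide":[0,0,0],"roll":0},{"slide":[0,0,0],"roll":0}]}}

```text
t: 25.48
eef_pos: [539.7, 377.6, 17.9]
tcp_rot: [3.141, 0.002, -3.07]
ft_force: [-0.0, 0.2, -2.4]
opening: 0.586
grip_force: 30.0
```

{"op": "step_arm", "data": {"increments": [{"slide":[0.0005,-0.0015,0.003],"roll":0},{"slide":[0.0005,-0.0015,0.0055],"roll":0},{"slide":[0.0005,-0.0015,0.0055],"roll":0}]}}

```text
t: 25.85
eef_pos: [538.7, 375.6, 11.9]
tcp_rot: [3.141, 0.0, -3.07]
ft_force: [-4.1, -3.4, 9.8]
opening: 0.584
grip_force: 30.0
```

{"op": "step_arm", "data": {"increments": [{"slide":[0,0,0],"roll":0},{"slide":[0,0,0],"roll":0},{"slide":[0,0,0],"roll":0}], "fingers": 0.75}}

```text
t: 26.22
eef_pos: [538.6, 375.7, 10.7]
tcp_rot: [3.142, -0.0, -3.07]
ft_force: [0.9, 0.7, -0.7]
opening: 0.744
grip_force: 0.0
```

{"op": "step_arm", "data": {"increments": [{"slide":[0,0,-0.03],"roll":0},{"slide":[0,0,-0.08],"roll":0},{"slide":[0,0,-0.13],"roll":0},{"slide":[0,0,-0.188],"roll":0},{"slide":[0,0,-0.188],"roll":0}]}}

```text
t: 26.85
eef_pos: [540.0, 376.6, 203.6]
tcp_rot: [3.138, 0.007, -3.07]
ft_force: [0.3, 0.3, -0.3]
opening: 0.754
grip_force: 0.0
```

```bash
python3 w.py 538 376 60 24 50; python3 k.py|sed -n 1,3p; python3 go.py 487.5 -121.5 200 104
```

```text
cam [455. 370. 373.]
[537.2 376.   92.1  56.1] yaw 4.2 z [32.6 34.  35.3] 6529 pix [292, 156, 66, 103, 6529]
26.9 [539.1 376.  200.6] [ 3.14e+00  3.00e-03 -3.07e+00]
26.95 [538.44623026 375.65996829 198.8020128 ] [ 3.14136170e+00  3.57954949e-04 -3.06981949e+00]
L 69.62899843158371 0.45133795358007484 R -69.51382082796478 -0.0021919081445281145 F 92.91442457626405 -0.02978889293074766
tray [538.08433571 376.09211933]
t 26.95 slide m [ 0.0865 -0.4922 -0.0013] roll 1.398 rows 8.0 tilt [3.141 0.   ]Traceback (most recent call last):
  File "k.py", line 13, in <module>
    print('carton end',np.median([X[h&(abs(Y-y)<2)].max() for y in range(-20,21,5)]),'sides',np.median([[Y[h&(abs(X-x)<1.5)].min(),Y[h&(abs(X-x)<1.5)].max()] for x in range(32,43,3)],0),np.median(P[...,2][h]))
                                  ~~~~~~~~~~~~~~~~~~~~~^^
    return umr_maximum(a, axis, None, out, keepdims, initial, where)
ValueError: zero-size array to reduction operation maximum which has no identity
```

The carton is centred in the tray, at (537.2,376) with its top at 34. Now the clip box.

{"op": "step_arm", "data": {"increments": [{"slide":[0.01,-0.057,0],"roll":0.17},{"slide":[0.02,-0.116,0],"roll":0.34},{"slide":[0.03,-0.175,0],"roll":0.51},{"slide":[0.041,-0.234,0],"roll":0.68},{"slide":[0.051,-0.293,0],"roll":0.85}]}}

```text
t: 27.58
eef_pos: [507.6, 78.0, 197.2]
tcp_rot: [-3.14, -0.002, 2.358]
ft_force: [1.9, 0.1, 0.5]
opening: 0.749
grip_force: 0.0
```

```bash
python3 go.py 487.5 -121.5 200 104
```

```text
t 27.57 slide m [-0.1266 -0.1556 -0.0028] roll 0.543 rows 3.2 tilt [-3.14e+00 -2.00e-03]
```

{"op": "step_arm", "data": {"increments": [{"slide":[-0.036,-0.045,0],"roll":0.16},{"slide":[-0.072,-0.09,0],"roll":0.32},{"slide":[-0.108,-0.135,0],"roll":0.48},{"slide":[-0.126,-0.155,0],"roll":0.543},{"slide":[-0.126,-0.155,0],"roll":0.543}]}}

```text
t: 28.2
eef_pos: [489.0, -120.3, 197.2]
tcp_rot: [-3.139, -0.002, 1.817]
ft_force: [0.3, 0.9, -0.3]
opening: 0.755
grip_force: 0.0
```

```bash
python3 w.py 487.5 -121.5 50 10 40 w7.png; python3 go.py 487.5 -121.5 6 104
```

```text
cam [468. -40. 367.]
[ 488.2 -121.5   58.2   41.6] yaw -76.0 z [24.1 25.7 27.1] 2991 pix [303, 181, 48, 65, 2991]
28.25 [ 489.  -119.1  197.5] [-3.14e+00 -2.00e-03  1.82e+00]
t 28.25 slide m [-0.0023 -0.0017  0.1915] roll 0.005 rows 3.1 tilt [-3.14e+00 -2.00e-03]
```

View pics/w7.png

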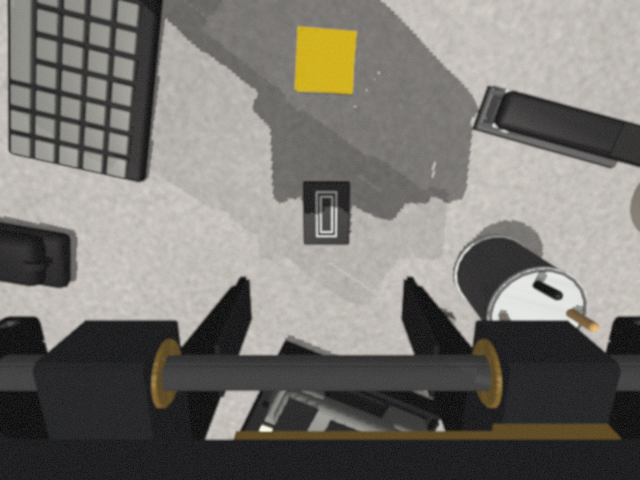

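The clip box is at (327,212), square to the fingers, with the pot at (520,290) well clear. I'll descend.

```bash
python3 go.py 488.2 -121.5 6 104
```

```text
t 28.25 slide m [-0.0024 -0.001   0.1915] roll 0.005 rows 3.1 tilt [-3.14e+00 -2.00e-03]
```

{"op": "step_arm", "data": {"increments": [{"slide":[-0.0015,-0.001,0.06],"roll":0.005},{"slide":[-0.0015,-0.001,0.12],"roll":0.005},{"slide":[-0.0015,-0.001,0.17],"roll":0.005},{"slide":[-0.0015,-0.001,0.188],"roll":0.005},{"slide":[-0.0015,-0.001,0.192],"roll":0.005}]}}

```text
t: 28.88
eef_pos: [488.3, -119.1, 5.3]
tcp_rot: [-3.139, -0.002, 1.818]
ft_force: [0.1, -0.4, 0.6]
opening: 0.752
grip_force: 0.0
```

{"op": "step_arm", "data": {"increments": [{"slide":[0,0,0],"roll":0},{"slide":[0,0,0],"roll":0},{"slide":[0,0,0],"roll":0},{"slide":[0,0,0],"roll":0},{"slide":[0,0,0],"roll":0}], "fingers": 0.2}}

```text
t: 29.5
eef_pos: [489.3, -120.8, 7.4]
tcp_rot: [3.141, 0.0, 1.815]
ft_force: [-0.7, 0.5, 7.0]
opening: 0.432
grip_force: 30.0
```

{"op": "step_arm", "data": {"increments": [{"slide":[0,0,0],"roll":0},{"slide":[0,0,0],"roll":0}]}}

```text
t: 29.75
eef_pos: [489.3, -120.8, 7.4]
tcp_rot: [3.141, 0.0, 1.815]
ft_force: [0.4, 1.1, 6.5]
opening: 0.433
grip_force: 30.0
```

{"op": "step_arm", "data": {"increments": [{"slide":[0,0,-0.02],"roll":0},{"slide":[0,0,-0.06],"roll":0},{"slide":[0,0,-0.11],"roll":0},{"slide":[0,0,-0.16],"roll":0},{"slide":[0,0,-0.16],"roll":0}]}}

```text
t: 30.38
eef_pos: [490.3, -121.2, 170.0]
tcp_rot: [3.136, 0.004, 1.815]
ft_force: [-0.3, 0.7, -0.8]
opening: 0.431
grip_force: 30.0
```

```bash
python3 go.py 538 376 170 184.2
```

```text
t 30.38 slide m [ 0.4709  0.1667 -0.0008] roll -1.4 rows 8.0 tilt [3.136 0.004]
```

{"op": "step_arm", "data": {"increments": [{"slide":[0.046,0.016,0],"roll":-0.15},{"slide":[0.1,0.036,0],"roll":-0.32},{"slide":[0.154,0.055,0],"roll":-0.49},{"slide":[0.208,0.074,0],"roll":-0.66},{"slide":[0.262,0.093,0],"roll":-0.82}]}}

```text
t: 31.0
eef_pos: [515.4, 157.7, 165.5]
tcp_rot: [-3.141, -0.001, 2.641]
ft_force: [2.2, -0.4, -0.4]
opening: 0.428
grip_force: 30.0
```

```bash
python3 go.py 538 376 170 184.2
```

```text
t 31.00 slide m [ 0.085   0.2023 -0.0046] roll -0.574 rows 3.5 tilt [-3.141e+00 -1.000e-03]
```

{"op": "step_arm", "data": {"increments": [{"slide":[0.021,0.051,-0.004],"roll":-0.15},{"slide":[0.042,0.101,-0.004],"roll":-0.3},{"slide":[0.064,0.152,-0.004],"roll":-0.45},{"slide":[0.085,0.202,-0.004],"roll":-0.574},{"slide":[0.085,0.202,-0.004],"roll":-0.574}]}}

```text
t: 31.62
eef_pos: [538.6, 376.7, 168.5]
tcp_rot: [-3.141, -0.002, -3.069]
ft_force: [0.3, -0.8, -1.5]
opening: 0.434
grip_force: 30.0
```

{"op": "step_arm", "data": {"increments": [{"slide":[0,0,0.06],"roll":0},{"slide":[0,0,0.09],"roll":0},{"slide":[0,0,0.09],"roll":0}]}}

```text
t: 32.0
eef_pos: [538.2, 372.3, 77.8]
tcp_rot: [-3.139, -0.005, -3.075]
ft_force: [0.4, 0.3, -0.6]
opening: 0.429
grip_force: 30.0
```

```bash
cat > l.py <<'E'
from h import *
c=cam('wrist','w8.png');P=cloud(c);s=state();t=s['tcp_rot'][2];e=s['eef_pos'];print(s['t'],e,s['tcp_rot'])
d=P[...,:2]-e[:2];X=d@[np.cos(t),np.sin(t)];Y=d@[-np.sin(t),np.cos(t)]
def ed(z0,z1,xr,yr,xl):
    m=(c['z_map']>0)&(P[...,2]>z0)&(P[...,2]<z1)&(X>10)&(X<70)&(abs(Y)<45)
    print('end',np.median([X[m&(abs(Y-y)<1.5)].max() for y in yr]),'sides',np.median([[Y[m&(abs(X-x)<1.5)].min(),Y[m&(abs(X-x)<1.5)].max()] for x in xr],0),np.median(P[...,2][m]))
ed(e[2]+12,e[2]+28,range(20,27,2),range(-16,17,4),0)   # clip box
ed(25,45,range(40,45,1),range(-20,21,5),0)   # carton
E
python3 l.py; python3 go.py 538 376 41.5 184.2
```

```text
32.05 [539.2317312  372.9352114   79.93187824] [-3.14055248e+00 -2.20309369e-03 -3.07506683e+00]
end 30.553566850121108 sides [-20.18762462  20.98722054] 96.25519626060604
end 47.87974550402989 sides [-30.74063964  24.91732448] 33.83386911358292
t 32.05 slide m [0.0009 0.0032 0.0384] roll -0.007 rows 0.6 tilt [-3.141e+00 -2.000e-03]
```

View pics/w8.png

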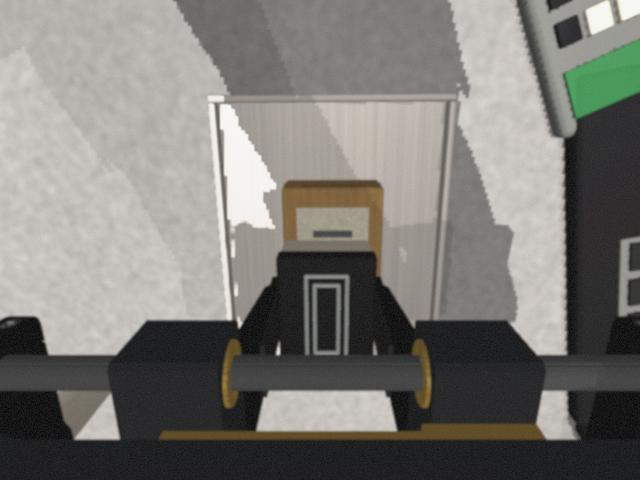

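The clip box is held at (327,300), over the carton's end at (332,182). It needs about 3 mm along tool y; x is aligned.

{"op": "step_arm", "data": {"increments": [{"slide":[0,0.002,0.012],"roll":-0.005},{"slide":[0,0.002,0.022],"roll":-0.005},{"slide":[0,0.002,0.03],"roll":-0.005},{"slide":[0,0.002,0.03],"roll":-0.005},{"slide":[0,0.002,0.03],"roll":-0.005}]}}

```text
t: 32.67
eef_pos: [539.5, 375.9, 51.1]
tcp_rot: [3.141, 0.0, -3.069]
ft_force: [0.1, 0.5, -0.4]
opening: 0.432
grip_force: 30.0
```

```bash
python3 l.py; python3 go.py 538 376 41.5 184.2
```

```text
32.725 [539.52868857 375.98596156  51.16710331] [ 3.14130882e+00  5.00629048e-04 -3.06881133e+00]
end 29.685584814228086 sides [-20.78149881  20.60024971] 69.29534179916351
end 48.36013615018869 sides [-27.59917723  27.67946377] 33.74524177571047
t 32.73 slide m [0.0015 0.0001 0.0097] roll -0.001 rows 0.2 tilt [3.141e+00 1.000e-03]
```

{"op": "step_arm", "data": {"increments": [{"slide":[0.0015,0,0.004],"roll":0},{"slide":[0.0015,0,0.008],"roll":0},{"slide":[0.0015,0,0.0095],"roll":0},{"slide":[0.0015,0,0.0095],"roll":0}]}}

```text
t: 33.22
eef_pos: [537.8, 375.7, 41.5]
tcp_rot: [-3.142, -0.0, -3.069]
ft_force: [-1.6, -1.0, 2.5]
opening: 0.432
grip_force: 30.0
```

{"op": "step_arm", "data": {"increments": [{"slide":[0,0,0],"roll":0},{"slide":[0,0,0],"roll":0},{"slide":[0,0,0],"roll":0}], "fingers": 0.65}}

```text
t: 33.6
eef_pos: [537.9, 375.8, 41.3]
tcp_rot: [3.142, 0.0, -3.069]
ft_force: [0.8, 0.1, -0.2]
opening: 0.637
grip_force: 0.0
```

{"op": "step_arm", "data": {"increments": [{"slide":[0,0,-0.03],"roll":0},{"slide":[0,0,-0.08],"roll":0},{"slide":[0,0,-0.13],"roll":0},{"slide":[0,0,-0.18],"roll":0},{"slide":[0,0,-0.18],"roll":0}]}}

```text
t: 34.22
eef_pos: [539.0, 376.5, 225.6]
tcp_rot: [3.139, 0.006, -3.069]
ft_force: [-0.2, 0.1, -0.6]
opening: 0.652
grip_force: 0.0
```

```bash
python3 w.py 538 376 60 50 75; python3 w.py 538 376 60 24 40 w9.png; sed -i "s/'.png')/'.png')/" b.py
python3 - <<'E'
from h import *
P=cloud(cam('top','topend.png'))
for k,(x,y,r,z0,z1) in dict(handset=(561,-318,95,40,80),stapler=(664,-2,80,12,70),pot=(655,-144,55,40,95),disp=(662,140,66,12,90),carton=(538,376,70,24,40),clip=(538,376,60,50,75)).items():
    m=(np.hypot(P[...,0]-x,P[...,1]-y)<r)&(P[...,2]>z0)&(P[...,2]<z1)
    if m.sum(): print(k,cv2.minAreaRect(P[m][:,:2].astype(np.float32)),np.median(P[m][:,2]))
E
```

```text
cam [454. 370. 395.]
[537.3 376.2  57.5  41.6] yaw 4.3 z [58.4 59.8 61.2] 3085 pix [301, 179, 49, 65, 3085]
34.275 [538.2 375.9 223. ] [ 3.140e+00  3.000e-03 -3.069e+00]
cam [454. 369. 392.]
[537.6 376.1  92.4  56. ] yaw 4.2 z [32.3 33.7 35.1] 2706 pix [295, 157, 62, 98, 2706]
34.325 [537.7 375.7 221.3] [ 3.141  0.    -3.069]
handset ((557.31884765625, -331.88201904296875), (73.48650360107422, 160.3629608154297), 78.96147155761719) 62.86117945197111
stapler ((661.1361083984375, -2.1651859283447266), (32.01954650878906, 129.90740966796875), 88.99571228027344) 47.58182584097494
pot ((660.1705322265625, -143.61387634277344), (74.57598114013672, 73.80313873291016), 0.2058480679988861) 89.99633830475238
disp ((665.1997680664062, 157.9791259765625), (90.47706604003906, 119.18617248535156), 89.31982421875) 38.1099118232936
carton ((536.0380859375, 369.9167175292969), (92.70103454589844, 49.540897369384766), 4.919838905334473) 33.08230129593062
clip ((536.7484130859375, 373.337646484375), (58.10805130004883, 42.1308708190918), 3.075648069381714) 59.44235846625088
```

View pics/topend.png

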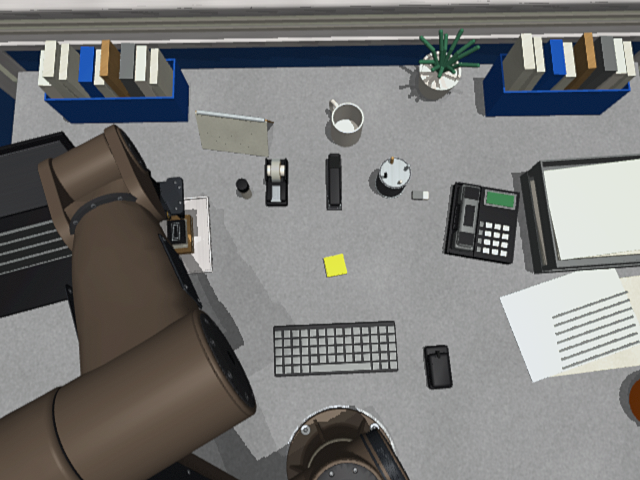

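The final top view shows the stapler in line at (334,182), between the dispenser (276,183) and the pot (393,177). The handset is in the cradle at (466,218), and the clip box sits on the carton in the tray at (180,233). I'm handing the job in.

```bash
python3 -c "
from h import *
print(env.job_done(), state()['t'])"
```

```text
the job is handed in; nothing more can be done
the job is handed in; nothing more can be done
```

I handed the job in at about 34 s: by the last camera checks the handset is home on its cradle, the stapler is midway between pot and dispenser, and the clip box is centred on the carton in the tray, though no verdict came back.

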